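Uncap the steel tin and tare it on the kitchen scale

TASK

Get the tall steel tin ready for weighing: first lift its loose knobbed lid off and set it, knob up, flat into the large recess of the wooden lid rest. Then stand the open tin gently and upright on the middle of the scale's round plate, let go of it, and only then press the scale's tare button fully down and release it. Leave the other things on the counter where they are.

Things in the scene. Friction and masses are not known exactly. Their poses are not given: they have to be found in the camera images.
- tin: Tall open steel tin, under the lid at the start; the tallest of three steel tins. Loose, empty: 56 mm outside diameter, 90 mm tall (118 to the knob's top with the lid on), 2 mm wall, about 0.2 kg. Origin centre of its underside, z up along its axis. Starts upright on the counter. Can be grasped round its outside from above.
- lid: Loose steel lid lying on the tin: 64 mm across; skirt 12 mm deep, 60 mm inside, round the outside of the tin's rim (2 mm slack), so lift straight up. Origin on the axis at the skirt's lower edge (78 mm above the tin's underside), z up. Top face at 16 mm, black knob 24 mm across from 22 to 40 mm above the origin, on a neck 14 mm across. About 60 g.
- rest: Fixed wooden lid rest flat on the counter, at any yaw: block 170 (its x) x 95 (its y) x 18 mm high. In its top two round flat cork-floored recesses 10 mm deep: a large one 70 mm across centred at its x = -35 mm, a small one 46 mm across at its x = +50 mm. Origin centre of its underside.
- rest_large (a point): Centre of the floor of the large recess (70 mm across, 10 mm deep, floor 8 mm above the counter). The lid seated in it has its origin at this point.
- scale: Fixed white kitchen scale: flat housing 230 (its x) x 170 (its y) x 28 mm high; round steel plate 130 mm across, rigid, top 40 mm above the counter, centred at its x = +35 mm; at its -x end (towards the robot) a display at +y and the tare button at x = -85, y = -40 mm. Origin centre of its underside.
- pan (a point): Centre of the top face of the scale's round plate, 40 mm above the counter.
- tare (a joint): The scale's tare button: 0 up, 0.006 m fully down; a spring pushes it back, about 4 N when fully down.
- tare_top (a point): Centre of the top face of the round black tare button, 22 mm across, pressed straight down.
- small_tin: BYSTANDER, loose: small closed steel tin, 42 mm across (48 over its lid), 63 mm tall with a small black knob, origin centre of its underside; stands about 100 mm from the tin on the robot's side. Leave alone.
- flat_tin: BYSTANDER, loose: low closed steel tin with a flat lid and no knob, 54 mm across (60 over its lid), 54 mm tall, origin centre of its underside; stands about 105 mm beyond the tin. Leave alone.
- tumbler: BYSTANDER, loose: open steel tumbler, 68 mm across the rim, 100 mm tall, origin centre of its underside. Leave alone.
- jar: BYSTANDER, loose: glass jar with white cap, 60 mm across, 85 mm tall, origin centre of its underside. Leave alone.
- shaker: BYSTANDER, loose: small glass shaker with steel cap, 34 mm across, 60 mm tall, origin centre of its underside. Leave alone.
- matchbox: BYSTANDER, loose: cardboard box lying flat, 55 x 36 x 16 mm, origin centre of its underside. Leave alone.
Things that resemble listed ones, but are neither listed nor needed, are in the scene too. Leave any green look-alike of the tin alone.

How it is judged:
By the outcome, as a careful person would: the job done as asked, in the order asked, and still so for the second after the job is handed in, with the robot touching nothing.
It also fails if it takes over 66 s, if anything falls off the work surface, if the arm or the gripper's body presses on something with over 40 N, if the wrist force passes 120 N, or if a joint passes its speed limit or range.

ROBOT

A 6-joint arm with a two-finger parallel gripper is mounted at the origin on the work surface. World frame = base frame: x ahead of the robot, y to its left, z up, the work surface at z = 0. Lengths are in m, angles in rad, forces in N, time in s.
With the tool pointing down it reaches from about 0.35 to 0.975 m from the base axis. Payload 7.1 kg.
Tool frame: the origin (TCP) lies between the finger pads; the fingertips stand 8 mm ahead of it and the grasp point (between the pads) lies 11 mm behind it; z points along the fingers, y is the line along which they close (so a half turn about z gives the same grasp; the last joint's range is limited). The gripper opens to 88 mm and grips with 3 to 60 N. Pads are 20 mm wide; open, the fingers measure 115 mm over their backs; the gripper's body (75 mm by 178 mm) begins 61 mm behind the grasp point.
Start: joints at [-1.365, 0.423, 1.63, -0, 1.089, -0.019], TCP at [0.139, -0.609, 0.231] pointing down, gripper open.
Joint ranges: [-3, 3], [-0.9, 2.11], [0.09, 2.58], [-1.31, 4.45], [0.11, 2.69], [-2.54, 2.54]. Speed limits (rad/s): [2.39, 2.39, 3.01, 3.14, 3.14, 3.14].

INTERFACE

Orientations are given as a rotation vector (axis times angle).
In Python, from rig import arm gives the robot as it stands.
- The arm moves only by the tool jog_arm, never from a script. Its argument "increments" is a list of rows, each an object with "fingers": the finger opening in mm, from 0 to 87.8; "travel": the shift along the tool's x, y, z in units of 40 mm (1.0 is 40 mm), a list of three; "angular": the turn, a rotation vector about the tool's x, y, z in degrees, a list of three. In form: [{"fingers": fingers, "travel": [dx, dy, dz], "angular": [rx, ry, rz]}, ...]. A call has 1 to 5 rows; each row shifts and turns the commanded pose from where the row before left it, along the tool's axes as they then stand; what a row does not reach is not made up. A row lasts 1/12 s, in which the tool goes at most 41.7 mm and 7.16 degrees, less where a joint would pass 70% of its speed; a pose out of reach is approached as far as the arm can. A call is refused whole if a number of a shift passes 1 or a number of a turn 7.16, either way. A call with a gripper value outside its range is refused whole. The fingers move at their own pace and stop on an object; "grip_force" is the grip in N (left out, the last holds). Time passes only in rows, so rows that do not move let the fingers close. It gives the time, the measured TCP pose, the force, the opening and the grip force at its end, in the units of the state.
- arm.read_state(): the state, without advancing time (a new reading comes with each control period).
- arm.grab_frame(name): name is "scene" or "top" or "wrist"; returns the picture (420x560x3 uint8, blue, green, red); there is no depth.
- arm.camera_info(name): a dict with "camera_matrix" (3x3 intrinsics, pixels), "rvec" (rotation vector, rad) and "tvec" (3), from world to camera coordinates, as OpenCV has them. Camera axes: x right, y down, z forward; pixel columns grow to the right and rows downward; lengths in m; the calibration is good to about 2 mm. The wrist camera is an equidistant fisheye: a pixel r from the principal point sees the ray r / f radians off the axis. A picture is of the moment at which its call begins: read the wrist's pose just before it. camera_info takes no time and is no camera call; for the wrist camera it gives the pose at the moment of the call.
- arm.close_job(): hands the job in; it is judged then, once.
The state is a dict: "time_s": time; "joint_positions": joint angles; "joint_vel": joint speeds; "joint_efforts": joint torques, N m; "tcp_pos": TCP position; "tcp_rot": TCP orientation; "ft_force": force on the tool from outside, world axes, zero at the start; "wrist_torque": the same for the moment, N m; "grip_width": finger opening in m; "finger_force": force on a finger pad.
Only numpy, scipy, OpenCV 4.12 (cv2) and the standard library are available. Lean on these libraries where they do the work, as an engineer would, in place of code of your own. Each camera call takes 0.05 s, during which the arm holds its last target. There are 200 camera calls.

## Working session

There is one attempt and no reset: what is moved stays moved. The work goes in short steps, Python scripts to look and compute and a tool call to move; the robot and the scene stay as the last step left them, time stands still between calls to the robot, and variables do not carry over. Pictures are saved under pics/ and viewed, at most 10 in all, crops included, and the job is handed in when it is done.

Besides the shell and the picture viewer there is one more tool, called after "Request:" by a JSON object that holds its "fn" and its "kwargs", one argument or row to a line. jog_arm: Moves the arm, as the interface text tells. Its arguments: {"type":"object","properties":{"increments":{"type":"array"},"grip_force":{"type":"number"}},"required":["increments"]}

```bash
mkdir -p pics; ls; python3 - <<'E'
from rig import arm
import cv2,numpy as np
s=arm.read_state();print(s['time_s'],s['tcp_pos'],s['tcp_rot'])
for n in('scene','top'):
    cv2.imwrite(f'pics/{n}0.png',arm.grab_frame(n));c=arm.camera_info(n);print(n,c)
E
```

```text
pics
0.0 [ 0.13922473 -0.60874657  0.22989953] [-3.12024686e+00 -3.52184794e-01  2.02213081e-04]
scene {'camera_matrix': array([[425.51792253,   0.        , 271.40525416],
       [  0.        , 425.51792253, 205.99203621],
       [  0.        ,   0.        ,   1.        ]]), 'rvec': array([ 0.63706726,  2.48725149, -1.38360651]), 'tvec': array([ 0.51198445, -0.07558551,  1.16869098])}
top {'camera_matrix': array([[380.47188547,   0.        , 275.60796327],
       [  0.        , 380.47188547, 210.53468003],
       [  0.        ,   0.        ,   1.        ]]), 'rvec': array([ 2.14655438, -2.18423524,  0.10449598]), 'tvec': array([0.03745181, 0.58716072, 0.91086871])}
```

View pics/scene0.png

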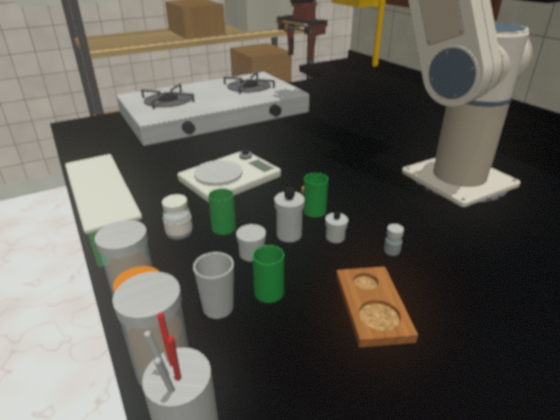

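View pics/top0.png

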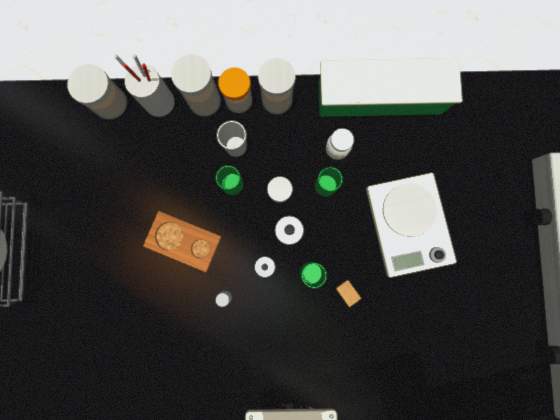

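The pictures show the tall knobbed tin at scene (289,215) and top (289,230). These could be taken for it:
- Small tin: scene (337,228), top (264,267).
- Flat tin: scene (251,242), top (280,189).
- Green tins: top (230,180), (329,181) and (314,275).
- Tumbler: top (232,139).

I choose (289,230), the tallest steel tin with a knob. The rest's large recess is at top (170,236), scene (380,318). The scale plate is at top (410,210), scene (219,173), and the tare button at top (437,255), scene (246,155).

```bash
cat > h.py <<'E'
import cv2,numpy as np
from rig import arm
C={}
def cam(n):
    c=arm.camera_info(n);R=cv2.Rodrigues(np.array(c['rvec']))[0];return np.array(c['camera_matrix']),R,np.array(c['tvec']).ravel()
def ray(n,uv,c=None):
    K,R,t=c or cam(n);p=(np.array(uv,float)-K[:2,2])/K[0,0]
    if n=='wrist':
        th=np.linalg.norm(p);d=np.r_[p/max(th,1e-9)*np.sin(th),np.cos(th)]
    else: d=np.r_[p,1]
    d=R.T@d;return -R.T@t,d/np.linalg.norm(d)
def onz(n,uv,z,c=None):
    o,d=ray(n,uv,c);return o+d*(z-o[2])/d[2]
def tri(*rays):
    A=0;b=0
    for o,d in rays: P=np.eye(3)-np.outer(d,d);A=A+P;b=b+P@o
    x=np.linalg.solve(A,b);return x,max(np.linalg.norm((np.eye(3)-np.outer(d,d))@(x-o)) for o,d in rays)
def proj(n,X):
    K,R,t=cam(n);p=K@(R@np.array(X)+t);return p[:2]/p[2]
def blobs(m,amin=30):
    cs,_=cv2.findContours(m.astype(np.uint8)*255,cv2.RETR_EXTERNAL,cv2.CHAIN_APPROX_NONE)
    out=[]
    for c in cs:
        if cv2.contourArea(c)>amin and len(c)>=5: out.append((np.round(cv2.fitEllipse(c)[0],1),np.round(cv2.fitEllipse(c)[1],1),c))
    return out
E
python3 - <<'E'
from h import *
T=cv2.imread('pics/top0.png');S=cv2.imread('pics/scene0.png')
print(proj('top',[0,0,0]))
for n,I in(('top',T),('scene',S)):
    hsv=cv2.cvtColor(I,cv2.COLOR_BGR2HSV)
    g=(hsv[...,2]>110)&(hsv[...,1]<70)
    w=(hsv[...,1]>90)&(hsv[...,0]<25)&(hsv[...,2]>70)
    cork=w&(hsv[...,1]<165)
    for nm,m in(('steel',g),('wood',w),('cork',cork)):
        for c,a,ct in blobs(m,40):
            if 120<c[0]<470 and 120<c[1]<360 : print(n,nm,c,a, np.round(cv2.minAreaRect(ct)[0],1),np.round(cv2.minAreaRect(ct)[1],1),round(cv2.minAreaRect(ct)[2],1),np.round(onz(n,c,0.04),3))
a=cv2.resize(T[120:310,200:340],None,fx=3,fy=3);b=cv2.resize(S[165:285,190:370],None,fx=2.2,fy=2.2)
o=np.zeros((580,800,3),np.uint8);o[:570,:420]=a[:570];b=b[:,:380];o[:b.shape[0],420:420+b.shape[1]]=b
b=cv2.resize(T[165:285,360:465],None,fx=2.5,fy=2.5);o[275:275+b.shape[0],430:430+b.shape[1]]=b
cv2.imwrite('pics/crop1.png',o)
E
```

```text
[291.25166774 455.79301911]
top steel [222.1 299.4] [12.8 13.3] [222.5 299.5] [13. 13.] 90.0 [0.375 0.159 0.04 ]
top steel [264.5 266.5] [19.7 19.7] [264.5 266.5] [19. 19.] 90.0 [0.452 0.056 0.04 ]
top steel [288.9 229.8] [27.2 27.7] [288.8 229.8] [27.6 26.9] 45.0 [ 0.539 -0.004  0.04 ]
top steel [279.6 188.7] [24.2 24.3] [279.5 188.5] [24. 24.] 45.0 [0.641 0.016 0.04 ]
top steel [411.  224.8] [ 79.2 111.3] [411.2 224.4] [95.2 70.2] 76.3 [ 0.546 -0.302  0.04 ]
top steel [340.  142.6] [24.1 29.9] [340.  142.8] [24.3 29.8] 39.8 [ 0.754 -0.136  0.04 ]
top steel [231.1 134.8] [28.  28.5] [231. 135.] [28. 28.] 90.0 [0.779 0.135 0.04 ]
top wood [348.2 293.1] [17.3 28. ] [348.1 293.1] [24.  15.8] 54.0 [ 0.385 -0.143  0.04 ]
top wood [181.9 241.5] [46.5 83.4] [180.9 243.4] [70.5 46.2] 23.2 [0.515 0.256 0.04 ]
top cork [348.2 293.1] [17.3 28. ] [348.1 293.1] [24.  15.8] 54.0 [ 0.385 -0.143  0.04 ]
top cork [200.2 248.4] [18.2 18.6] [200.  248.5] [19. 18.] 90.0 [0.498 0.212 0.04 ]
top cork [208.2 285.4] [32.6 40.4] [195.6 259. ] [31.1 62.6] 71.9 [0.409 0.192 0.04 ]
top cork [168.9 235.7] [27. 
[... 590 characters left out ...]
teel [289.2 213.7] [27.3 53. ] [289. 216.] [48. 30.] 90.0 [ 0.523 -0.022  0.04 ]
scene steel [228.  174.3] [37.  98.7] [229.4 174.5] [39.2 99.6] 71.6 [ 0.568 -0.266  0.04 ]
scene wood [168.8 344.4] [10.2 65.3] [169.9 345.6] [68.6 11.6] 76.0 [0.869 0.203 0.04 ]
scene wood [375.6 307.7] [ 60.9 100.1] [377.2 305.1] [93.2 60.2] 72.4 [0.543 0.297 0.04 ]
scene wood [132.8 275.7] [16.5 45.4] [133. 274.] [14.4 49.7] 65.7 [0.881 0.017 0.04 ]
scene cork [168.8 344.4] [10.2 65.3] [169.9 345.6] [68.6 11.6] 76.0 [0.869 0.203 0.04 ]
scene cork [375.8 307.8] [ 60.5 100.4] [377.2 305.1] [93.2 60.2] 72.4 [0.543 0.297 0.04 ]
scene cork [132.8 275.7] [16.5 45.4] [133. 274.] [14.4 49.7] 65.7 [0.881 0.017 0.04 ]
```

View pics/crop1.png

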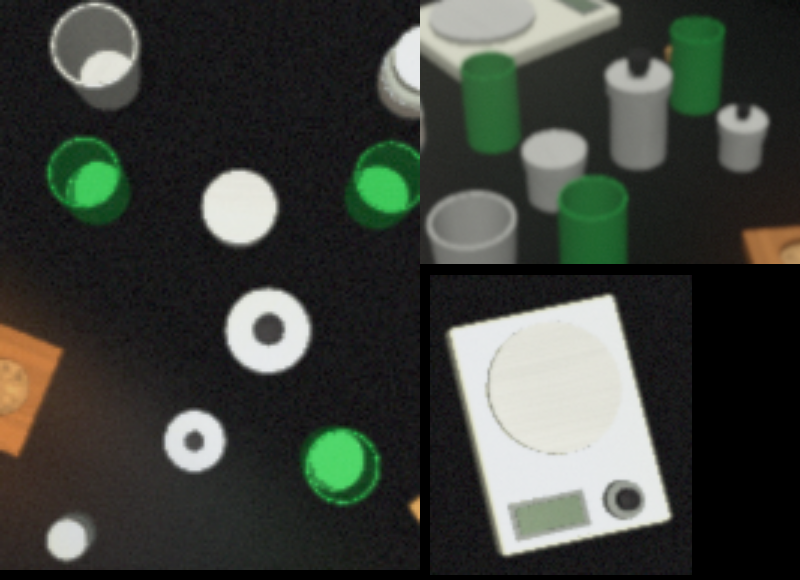

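The crop confirms it: a steel tin with a black knob, at crop (268,330) in the top view, taller than the small and flat tins in the scene view. I'll triangulate next.

```bash
python3 - <<'E'
from h import *
T=cv2.imread('pics/top0.png');S=cv2.imread('pics/scene0.png')
def sub(I,x0,y0,x1,y1,f,k=1,amin=20):
    c=cv2.resize(I[y0:y1,x0:x1],None,fx=4,fy=4,interpolation=cv2.INTER_CUBIC)
    r=blobs(f(cv2.cvtColor(c,cv2.COLOR_BGR2HSV).astype(int)),amin*16)
    return [(np.round((c+.5)/4-.5+[x0,y0],1),np.round(a/4,1)) for c,a,_ in r]
print('knob top',sub(T,281,222,297,238,lambda h:h[...,2]<140))
print('knob scene',sub(S,278,180,300,200,lambda h:h[...,2]<45,amin=10))
print('cork top',sub(T,150,215,195,260,lambda h:(h[...,1]<165)&(h[...,2]>90)))
print('cork scene',sub(S,345,290,412,340,lambda h:(h[...,1]<175)&(h[...,2]>90)))
print('corks scene',sub(S,345,272,390,293,lambda h:(h[...,1]<175)&(h[...,2]>90)))
print('pan scene',sub(S,185,150,255,195,lambda h:(h[...,1]<13)&(h[...,2]<200)&(h[...,2]>90)))
for x0,y0,x1,y1,n,I in((190,173,250,174,'s',S),(365,210,460,211,'t',T)): print(n,cv2.cvtColor(I[y0:y1,x0:x1:4],cv2.COLOR_BGR2HSV)[0].tolist())
print('pan top',sub(T,370,175,450,245,lambda h:(h[...,1]>11)&(h[...,2]>150)))
print('tare top',sub(T,428,244,449,265,lambda h:h[...,2]<80,amin=10))
print('tare scene',sub(S,236,147,256,163,lambda h:h[...,2]<60,amin=10))
E
```

```text
knob top [(array([289.1, 229.3]), array([10. , 10.2]))]
knob scene [(array([288.4, 186.1]), array([18.1, 22.2]))]
cork top [(array([192.8, 248.4]), array([ 3.8, 15.2])), (array([169. , 235.7]), array([27.8, 28.6]))]
cork scene [(array([378.4, 314.6]), array([52.7, 72.4]))]
corks scene [(array([366.8, 282. ]), array([23.6, 55.8]))]
pan scene [(array([217. , 171.4]), array([23. , 47.8])), (array([245.4, 153.9]), array([7.6, 9.7]))]
s [[32, 19, 212], [33, 12, 195], [35, 8, 188], [35, 8, 189], [35, 8, 188], [35, 8, 186], [36, 7, 187], [38, 11, 189], [39, 9, 188], [35, 8, 188], [39, 9, 189], [35, 8, 188], [35, 8, 187], [32, 20, 183], [32, 19, 213]]
t [[129, 66, 27], [90, 74, 24], [32, 33, 202], [98, 4, 234], [98, 4, 233], [30, 10, 228], [34, 9, 229], [30, 10, 228], [33, 10, 228], [27, 11, 227], [27, 10, 227], [30, 10, 226], [30, 10, 227], [27, 10, 225], [30, 11, 226], [33, 11, 226], [30, 10, 224], [27, 10, 225], [60, 2, 231], [80, 3, 230], [73, 62, 29], [90, 22, 23], [140, 24, 32], [0, 53, 24]]
pan top [(array([399.4, 216.4]), array([28. , 39.8])), (array([375.9, 221.2]), array([ 1.6, 75.9])), (array([441. , 206.4]), array([ 1.1, 66.1])), (array([398.6, 180. ]), array([ 1.2, 65.4]))]
tare top [(array([438.6, 254.3]), array([8.1, 9.3]))]
tare scene [(array([246.9, 149.3]), array([ 6.7, 22.1]))]
```

```bash
python3 - <<'E'
from h import *
T=cv2.imread('pics/top0.png');S=cv2.imread('pics/scene0.png')
h=cv2.cvtColor(cv2.GaussianBlur(T,(3,3),0),cv2.COLOR_BGR2HSV).astype(int)
for c,a,_ in blobs((h[...,1]>=7)&(h[...,1]<=16)&(h[...,2]>200),500):print('pan top',c,a); pt=c if 390<c[0]<430 and 190<c[1]<230 else locals().get('pt')
h=cv2.cvtColor(S,cv2.COLOR_BGR2HSV).astype(int)
print(h[316,340:416:3,1].tolist(),h[316,340:416:3,2].tolist(),h[316,340:416:3,0].tolist())
print(h[285:345:2,380,1].tolist(),h[285:345:2,380,2].tolist(),h[285:345:2,380,0].tolist())
pt=np.array([410,210.2]) if pt is None else pt
for n,a,b in(('knob',(289.1,229.6),(289.2,193.5)),('pan',pt,(218.5,173)),('recess',(169,235.7),(379.5,318)),('recess_s',(200.2,248.4),(366.5,283)),('tare',(438.6,254.3),(246,154.5))):
    print(n,*[np.round(v,4) for v in tri(ray('top',a),ray('scene',b))])
print('knob@.118',onz('top',(289.1,229.3),.118),'lid@.094',onz('top',(288.9,229.8),.094))
print('pan@.04',onz('top',pt,.04),'rec@.008',onz('top',(169,235.7),.008),'recs',onz('top',(200.2,248.4),.008),'tare@.034',onz('top',(438.6,254.3),.034))
for nm,z,uv in(('small',.05,(264.5,266.5)),('flat',.054,(279.6,188.7))):print(nm,onz('top',uv,z))
for nm,uv in(('g1',(230,173)),('g2',(330,178)),('g3',(315,276)),('tumb',(231,134.8)),('jar',(341,141)),('shak',(222,299.4))):print(nm,onz('top',uv,.09 if nm!='shak' else .06))
E
```

```text
pan top [409.3 209.8] [51.4 52.8]
pan top [87.2 82.5] [35.9 38.3]
pan top [276.3  74.8] [33.1 34.8]
pan top [190.4  72.4] [35.6 37.7]
[117, 110, 113, 151, 164, 158, 153, 122, 121, 123, 125, 123, 120, 121, 123, 124, 124, 124, 121, 129, 160, 156, 155, 158, 105, 94] [37, 37, 36, 64, 131, 163, 165, 186, 191, 186, 175, 181, 195, 192, 187, 177, 168, 175, 181, 158, 131, 170, 174, 105, 39, 38] [11, 13, 11, 11, 14, 14, 15, 17, 17, 17, 17, 17, 17, 17, 17, 17, 16, 17, 16, 16, 14, 14, 14, 12, 11, 11]
[157, 158, 160, 157, 160, 159, 156, 163, 159, 143, 123, 121, 121, 124, 123, 122, 123, 121, 122, 126, 122, 121, 128, 150, 155, 160, 159, 162, 156, 164] [171, 169, 167, 167, 166, 167, 168, 160, 125, 137, 185, 188, 183, 177, 181, 188, 183, 185, 188, 176, 173, 190, 188, 172, 169, 169, 156, 121, 111, 109] [14, 14, 14, 14, 14, 14, 14, 14, 13, 14, 17, 17, 17, 16, 16, 17, 17, 17, 17, 17, 16, 17, 17, 15, 14, 14, 14, 13, 12, 14]
knob [ 0.5357 -0.0028  0.1062] 0.0004
pan [ 0.5823 -0.3014  0.0321] 0.0013
recess [0.5306 0.2971 0.0095] 0.0005
recess_s [0.4967 0.2184 0.0119] 0.0014
tare [ 0.4714 -0.3647  0.0352] 0.0025
knob@.118 [ 0.53606194 -0.00263554  0.118     ] lid@.094 [ 0.53619873 -0.00284906  0.094     ]
pan@.04 [ 0.58272467 -0.29935772  0.04      ] rec@.008 [0.53104473 0.29716305 0.008     ] recs [0.49783609 0.21829579 0.008     ] tare@.034 [ 0.47351282 -0.36661795  0.034     ]
small [0.45192761 0.0559071  0.05      ]
flat [0.63834443 0.01650855 0.054     ]
g1 [0.67182898 0.13219972 0.09      ]
g2 [ 0.65564444 -0.10136245  0.09      ]
g3 [ 0.43032055 -0.06013     0.09      ]
tumb [0.76362729 0.12939921 0.09      ]
jar [ 0.74361208 -0.1300697   0.09      ]
shak [0.37773538 0.15613216 0.06      ]
```

All measured points fit the text:
- **Knob:** 0.106 m high at mid-knob.
- **Recesses:** 86 mm apart.
- **Pan to tare:** 128 mm.
- **Layout:** the current yaw leaves the gaps beside the tin free.

Moving.

Request:
{"fn": "jog_arm", "kwargs": {
  "increments": [
    {"fingers":60,"travel":[0.72,-0.7,0],"angular":[0,0,0]},
    {"fingers":60,"travel":[0.72,-0.7,0],"angular":[0,0,0]},
    {"fingers":60,"travel":[0.72,-0.7,0],"angular":[0,0,0]},
    {"fingers":60,"travel":[0.72,-0.7,0],"angular":[0,0,0]},
    {"fingers":60,"travel":[0.72,-0.7,0],"angular":[0,0,0]}
  ],
  "grip_force": 15
}}

```text
time_s: 0.52
tcp_pos: [0.2489, -0.4388, 0.2303]
tcp_rot: [-3.121, -0.351, 0.0]
ft_force: [1.1, -0.1, -0.2]
grip_width: 0.0606
finger_force: 0.0
```

Request:
{"fn": "jog_arm", "kwargs": {
  "increments": [
    {"fingers":60,"travel":[0.72,-0.7,0],"angular":[0,0,0]},
    {"fingers":60,"travel":[0.72,-0.7,0],"angular":[0,0,0]},
    {"fingers":60,"travel":[0.72,-0.7,0],"angular":[0,0,0]},
    {"fingers":60,"travel":[0.72,-0.7,0],"angular":[0,0,0]},
    {"fingers":60,"travel":[0.72,-0.7,0],"angular":[0,0,0]}
  ]
}}

```text
time_s: 0.93
tcp_pos: [0.3581, -0.2703, 0.2306]
tcp_rot: [-3.122, -0.352, 0.0]
ft_force: [0.1, -0.1, 0.2]
grip_width: 0.0599
finger_force: 0.0
```

```bash
python3 - <<'E'
from h import *
c=arm.camera_info('wrist');np.save('pics/w1.npy',np.r_[c['rvec'],c['tvec']]);print(c['camera_matrix'],arm.read_state()['tcp_pos'])
cv2.imwrite('pics/w1.png',arm.grab_frame('wrist'))
E
```

```text
[[325.1922621    0.         276.84072768]
 [  0.         325.1922621  209.34700191]
 [  0.           0.           1.        ]] [ 0.35812659 -0.27025356  0.23062786]
```

Request:
{"fn": "jog_arm", "kwargs": {
  "increments": [
    {"fingers":60,"travel":[0.74,-0.7,0],"angular":[0,0,0]},
    {"fingers":60,"travel":[0.74,-0.7,0],"angular":[0,0,0]},
    {"fingers":60,"travel":[0.74,-0.7,0],"angular":[0,0,0]},
    {"fingers":60,"travel":[0.74,-0.7,0],"angular":[0,0,0]},
    {"fingers":60,"travel":[0,0,0],"angular":[0,0,0]}
  ]
}}

```text
time_s: 1.4
tcp_pos: [0.4512, -0.1319, 0.2308]
tcp_rot: [-3.12, -0.36, -0.003]
ft_force: [-0.3, 0.1, -0.2]
grip_width: 0.0597
finger_force: 0.0
```

```bash
python3 - <<'E'
from h import *
c=arm.camera_info('wrist');np.save('pics/w2.npy',np.r_[c['rvec'],c['tvec']]);print(arm.read_state()['tcp_pos'])
cv2.imwrite('pics/w2.png',arm.grab_frame('wrist'))
a=cv2.imread('pics/w1.png');b=cv2.imread('pics/w2.png')
cv2.imwrite('pics/w12.png',np.hstack([cv2.resize(a,(400,300)),cv2.resize(b,(400,300))]))
def camf(f):
    v=np.load(f);return np.array(c['camera_matrix']),cv2.Rodrigues(v[:3])[0],v[3:]
for f in('w1','w2'):
    K,R,t=camf(f'pics/{f}.npy');
    for X in((.536,-.0027,.118),(.5825,-.3,.04),(.4725,-.3655,.034)):
        p=R@np.array(X)+t;th=np.arctan2(np.hypot(*p[:2]),p[2]);print(f,X,K[:2,2]+K[0,0]*th*p[:2]/np.hypot(*p[:2]))
E
```

```text
[ 0.45118152 -0.13187378  0.23081206]
w1 (0.536, -0.0027, 0.118) [ 53.81719192 -17.36398923]
w1 (0.5825, -0.3, 0.04) [350.01654399  -1.57706699]
w1 (0.4725, -0.3655, 0.034) [384.28788067 107.77151317]
w2 (0.536, -0.0027, 0.118) [151.27648156  80.69678817]
w2 (0.5825, -0.3, 0.04) [445.72720301 114.12657343]
w2 (0.4725, -0.3655, 0.034) [460.40742663 214.34417522]
```

View pics/w12.png

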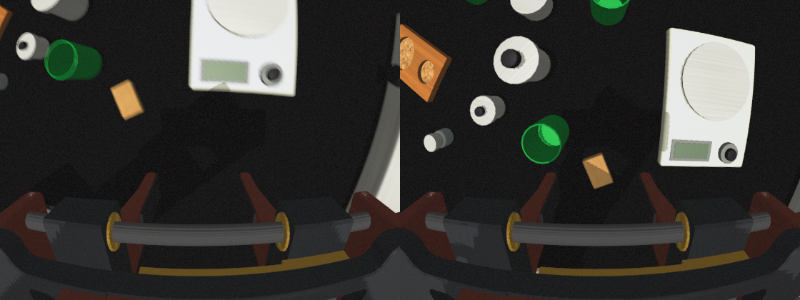

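The wrist views show the knob at (510,58), the plate at (715,81) and the tare button at (728,153) in the right half. All are close to the predictions, so I'll refine numerically.

```bash
cat >> h.py <<'E'
def camf(f):
    v=np.load(f);return np.array(arm.camera_info('wrist')['camera_matrix']),cv2.Rodrigues(v[:3])[0],v[3:]
def wpx(X,c):
    K,R,t=c;p=R@np.array(X)+t;r=np.hypot(*p[:2]);return K[:2,2]+K[0,0]*np.arctan2(r,p[2])*p[:2]/r
E
python3 - <<'E'
from h import *
I=cv2.imread('pics/w2.png');h=cv2.cvtColor(cv2.GaussianBlur(I,(3,3),0),cv2.COLOR_BGR2HSV).astype(int);c2=camf('pics/w2.npy');c1=camf('pics/w1.npy')
def near(m,p,r):
    k=np.zeros(m.shape,bool);p=np.int32(p);k[max(p[1]-r,0):p[1]+r,max(p[0]-r,0):p[0]+r]=1
    for c,a,_ in blobs(m&k,30):print('  ',c,a)
    return [c for c,a,_ in blobs(m&k,30)]
print('knob');k=near(h[...,2]<90,(156,81),14)
print('tare');t=near(h[...,2]<90,(460,214),14)
print('pan',h[114,400:500:8].tolist());p=near((h[...,1]>=6)&(h[...,2]>100),(440,114),52)
I1=cv2.imread('pics/w1.png');h1=cv2.cvtColor(cv2.GaussianBlur(I1,(3,3),0),cv2.COLOR_BGR2HSV).astype(int)
print('tare1');t1=near(h1[...,2]<90,(380,104),14)
tr=ray('top',(438.6,254.3))
if t: print('tare',tri(tr,ray('wrist',t[0],c2)),t1 and tri(ray('wrist',t1[0],c1),ray('wrist',t[0],c2)))
if k: print('knob',tri(ray('top',(289.1,229.4)),ray('wrist',k[0],c2)))
for q in p: print('pan',tri(ray('top',(409.3,209.8)),ray('wrist',q,c2)))
E
```

```text
knob
   [155.4  81.7] [25.4 27.7]
tare
   [462.5 216. ] [15.5 17.2]
   [346.7 154.9] [ 78.5 230.1]
pan [[30, 9, 225], [30, 10, 223], [27, 10, 224], [30, 9, 223], [30, 10, 222], [30, 10, 222], [27, 10, 221], [30, 12, 221], [27, 12, 221], [27, 11, 223], [27, 11, 222], [30, 10, 224], [30, 19, 41]]
   [446.2 113. ] [109.  113.9]
tare1
   [382.3 103.8] [15.  18.1]
tare (array([ 0.47330264, -0.36173103,  0.04522325]), np.float64(0.0004642291607342547)) (array([ 0.47390021, -0.35661897,  0.05193228]), np.float64(1.7090247984666395e-05))
knob (array([ 0.53618588, -0.00290731,  0.10859701]), np.float64(0.00015009556767526093))
pan (array([ 0.58248341, -0.29698494,  0.04639666]), np.float64(0.00042131948334546746))
```

Request:
{"fn": "jog_arm", "kwargs": {
  "increments": [
    {"fingers":60,"travel":[0.7,-0.7,0],"angular":[0,0,0]},
    {"fingers":60,"travel":[0.7,-0.7,0],"angular":[0,0,0]},
    {"fingers":60,"travel":[0.7,-0.7,0.3],"angular":[0,0,0]},
    {"fingers":60,"travel":[0.3,-0.3,0.3],"angular":[0,0,0]},
    {"fingers":60,"travel":[0,0,0],"angular":[0,0,0]}
  ]
}}

```text
time_s: 1.87
tcp_pos: [0.5204, -0.0201, 0.2047]
tcp_rot: [-3.121, -0.356, 0.004]
ft_force: [-0.6, -0.4, 0.3]
grip_width: 0.0601
finger_force: 0.0
```

Request:
{"fn": "jog_arm", "kwargs": {
  "increments": [
    {"fingers":60,"travel":[0.24,-0.17,0.3],"angular":[0,0,0]},
    {"fingers":60,"travel":[0.24,-0.17,0.3],"angular":[0,0,0]},
    {"fingers":60,"travel":[0,0,0.4],"angular":[0,0,0]},
    {"fingers":60,"travel":[0,0,0.2],"angular":[0,0,0]},
    {"fingers":60,"travel":[0,0,0],"angular":[0,0,0]}
  ]
}}

```text
time_s: 2.28
tcp_pos: [0.534, -0.0055, 0.157]
tcp_rot: [-3.122, -0.35, 0.007]
ft_force: [0.4, -0.4, -0.1]
grip_width: 0.0603
finger_force: 0.0
```

Request:
{"fn": "jog_arm", "kwargs": {
  "increments": [
    {"fingers":60,"travel":[0.07,-0.05,0.4],"angular":[0,0,0]},
    {"fingers":60,"travel":[0,0,0.4],"angular":[0,0,0]},
    {"fingers":60,"travel":[0,0,0.3],"angular":[0,0,0]},
    {"fingers":60,"travel":[0,0,0.2],"angular":[0,0,0]},
    {"fingers":60,"travel":[0,0,0],"angular":[0,0,0]}
  ]
}}

```text
time_s: 2.7
tcp_pos: [0.5371, -0.0021, 0.1055]
tcp_rot: [-3.122, -0.351, 0.004]
ft_force: [-0.2, 1.0, 0.2]
grip_width: 0.06
finger_force: 0.0
```

Now close on the knob.

Request:
{"fn": "jog_arm", "kwargs": {
  "increments": [
    {"fingers":40,"travel":[-0.02,0.02,0],"angular":[0,0,0]},
    {"fingers":30,"travel":[0,0,0],"angular":[0,0,0]},
    {"fingers":20,"travel":[0,0,0],"angular":[0,0,0]},
    {"fingers":10,"travel":[0,0,0],"angular":[0,0,0]},
    {"fingers":10,"travel":[0,0,0],"angular":[0,0,0]}
  ],
  "grip_force": 15
}}

```text
time_s: 3.12
tcp_pos: [0.538, -0.0024, 0.1072]
tcp_rot: [3.122, 0.353, 0.001]
ft_force: [-0.3, 0.7, -0.9]
grip_width: 0.0304
finger_force: 0.0
```

Request:
{"fn": "jog_arm", "kwargs": {
  "increments": [
    {"fingers":10,"travel":[0,0,0],"angular":[0,0,0]},
    {"fingers":10,"travel":[0,0,0],"angular":[0,0,0]},
    {"fingers":10,"travel":[0,0,-0.1],"angular":[0,0,0]},
    {"fingers":10,"travel":[0,0,-0.15],"angular":[0,0,0]},
    {"fingers":10,"travel":[0,0,-0.25],"angular":[0,0,0]}
  ]
}}

```text
time_s: 3.53
tcp_pos: [0.5371, -0.0024, 0.1266]
tcp_rot: [-3.122, -0.352, 0.003]
ft_force: [-0.1, -0.2, -0.3]
grip_width: 0.0237
finger_force: 15.0
```

Request:
{"fn": "jog_arm", "kwargs": {
  "increments": [
    {"fingers":10,"travel":[0,0,-0.4],"angular":[0,0,0]},
    {"fingers":10,"travel":[0,0,-0.5],"angular":[0,0,0]},
    {"fingers":10,"travel":[0,0,-0.3],"angular":[0,0,0]},
    {"fingers":10,"travel":[0.1,-0.4,0],"angular":[0,0,0]},
    {"fingers":10,"travel":[0.15,-0.7,0],"angular":[0,0,0]}
  ]
}}

```text
time_s: 3.95
tcp_pos: [0.5388, 0.0416, 0.1768]
tcp_rot: [3.122, 0.348, 0.005]
ft_force: [-0.4, -0.9, -0.3]
grip_width: 0.0235
finger_force: 15.0
```

Request:
{"fn": "jog_arm", "kwargs": {
  "increments": [
    {"fingers":10,"travel":[0.19,-0.9,0],"angular":[0,0,0]},
    {"fingers":10,"travel":[0.19,-0.9,0],"angular":[0,0,0]},
    {"fingers":10,"travel":[0.19,-0.9,0],"angular":[0,0,0]},
    {"fingers":10,"travel":[0.19,-0.9,0],"angular":[0,0,0]},
    {"fingers":10,"travel":[0.1,-0.5,0],"angular":[0,0,0]}
  ]
}}

```text
time_s: 4.37
tcp_pos: [0.5346, 0.2137, 0.1759]
tcp_rot: [-3.121, -0.355, -0.003]
ft_force: [0.3, -0.3, -1.8]
grip_width: 0.0232
finger_force: 15.0
```

```bash
python3 - <<'E'
from h import *
c=arm.camera_info('wrist');np.save('pics/w3.npy',np.r_[c['rvec'],c['tvec']]);I=arm.grab_frame('wrist');print(arm.read_state()['tcp_pos'])
cv2.imwrite('pics/w3.png',I);cc=camf('pics/w3.npy')
print('pred',wpx((.531,.297,.008),cc),wpx((.4978,.2183,.008),cc))
h=cv2.cvtColor(cv2.GaussianBlur(I,(3,3),0),cv2.COLOR_BGR2HSV).astype(int)
m=(h[...,0]>=16)&(h[...,0]<26)&(h[...,1]>60)&(h[...,2]>60)
for c,a,_ in blobs(m,100):print(c,a,onz('wrist',c,.008,cc),tri(ray('top',(169,235.7)),ray('wrist',c,cc)))
E
```

```text
[0.53478872 0.21571708 0.17593933]
pred [197.24671708 179.02254954] [264.88923123 225.40457353]
[284.2 372.8] [ 26.4 284.1] [0.29751136 0.14942227 0.008     ] (array([0.52525731, 0.21838276, 0.25113435]), np.float64(0.009721431880158022))
[328.1 328.8] [12.6 59.2] [0.38298005 0.11457295 0.008     ] (array([0.533703  , 0.21330941, 0.2455953 ]), np.float64(0.01971709505199483))
[225.6 329.2] [12.3 60.4] [0.35417561 0.23714089 0.008     ] (array([0.52249749, 0.23411591, 0.22250446]), np.float64(0.0014749039714144574))
[244.7 192.9] [10.5 36.4] [0.52737094 0.24589903 0.008     ] (array([0.53840335, 0.25556564, 0.10087566]), np.float64(0.01832915866810062))
[195.3 179.5] [ 89.3 113.6] [0.53007119 0.29895464 0.008     ] (array([0.530753  , 0.29767027, 0.00959357]), np.float64(0.0009567272596077014))
```

View pics/w3.png

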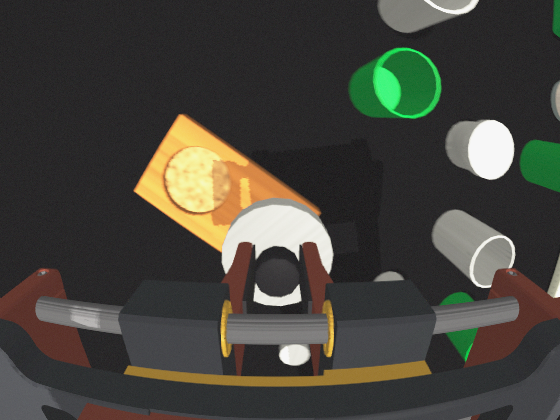

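Picture: the lid hangs level in the grip at about (277,250), and the large cork recess is at (197,179). Next I check the knob's offset in the grip.

```bash
python3 - <<'E'
from h import *
I=cv2.imread('pics/w3.png');cc=camf('pics/w3.npy');h=cv2.cvtColor(I,cv2.COLOR_BGR2HSV).astype(int)
# lid rim: top face outer edge, rows 200..303; cast edge points to z=.163 and fit circle
m=((h[...,2]>150)&(h[...,1]<40)).astype(np.uint8);m[:, :215]=0;m[:,340:]=0;m[:195]=0;m[240:]=0
pts=[]
for x in range(228,328,4):
    y=np.where(m[:,x])[0]
    if len(y): pts.append((x,y[0]))
for z in(.16,.165):
    P=np.array([onz('wrist',p,z,cc)[:2] for p in pts]);A=np.c_[2*P,np.ones(len(P))];s=np.linalg.lstsq(A,(P**2).sum(1),rcond=None)[0];print(z,s[:2],np.sqrt(s[2]+s[:2]@s[:2]))
print(onz('wrist',(277,272),.187,cc))
E
```

```text
0.16 [0.53898604 0.21451694] 0.027951885351884836
0.165 [0.54101892 0.21498706] 0.027131783590007858
[0.5366951  0.21415667 0.187     ]
```

Request:
{"fn": "jog_arm", "kwargs": {
  "increments": [
    {"fingers":10,"travel":[0.19,-0.9,0],"angular":[0,0,0]},
    {"fingers":10,"travel":[0.17,-0.7,0.2],"angular":[0,0,0]},
    {"fingers":10,"travel":[0.06,-0.3,0.4],"angular":[0,0,0]},
    {"fingers":10,"travel":[0,0,0.4],"angular":[0,0,0]},
    {"fingers":10,"travel":[0,0,0.2],"angular":[0,0,0]}
  ]
}}

```text
time_s: 4.83
tcp_pos: [0.5333, 0.2884, 0.1258]
tcp_rot: [3.121, 0.355, -0.002]
ft_force: [-0.2, -0.6, -0.6]
grip_width: 0.0235
finger_force: 15.0
```

Request:
{"fn": "jog_arm", "kwargs": {
  "increments": [
    {"fingers":10,"travel":[-0.02,-0.24,0.4],"angular":[0,0,0]},
    {"fingers":10,"travel":[0,0,0.5],"angular":[0,0,0]},
    {"fingers":10,"travel":[0,0,0.4],"angular":[0,0,0]},
    {"fingers":10,"travel":[0,0,0.3],"angular":[0,0,0]},
    {"fingers":10,"travel":[0,0,0],"angular":[0,0,0]}
  ]
}}

```text
time_s: 5.25
tcp_pos: [0.5299, 0.2959, 0.0608]
tcp_rot: [3.12, 0.351, -0.006]
ft_force: [-1.5, 0.2, -1.3]
grip_width: 0.0234
finger_force: 15.0
```

```bash
python3 - <<'E'
from h import *
print(arm.read_state()['tcp_pos'])
S=arm.grab_frame('scene');T=arm.grab_frame('top')
a=cv2.resize(S[250:350,330:430],(400,400));b=cv2.resize(T[190:290,130:230],(400,400));cv2.imwrite('pics/rest.png',np.hstack([a,b]))
E
```

```text
[0.52994292 0.29588453 0.06080839]
```

View pics/rest.png

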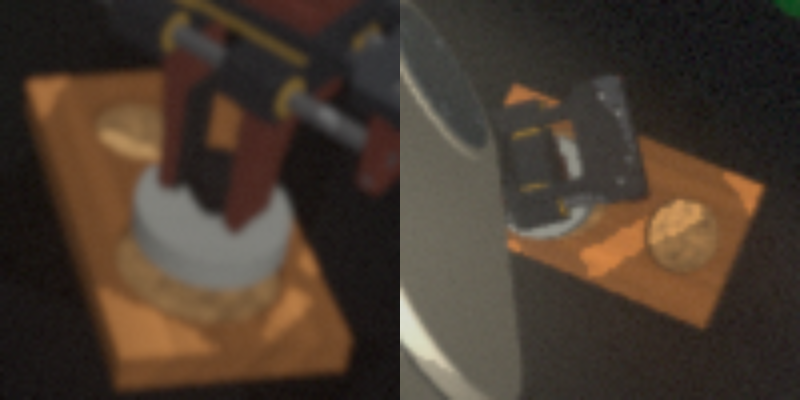

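The lid hovers over the recess: its skirt spans crop x 132–293 in the scene half. I'll compare its column with that expected for the recess axis.

```bash
python3 - <<'E'
from h import *
for z in(.031,.047): print(z,proj('scene',(.531,.2973,z)),proj('scene',(.5299,.2959,z)),proj('scene',(.536,.2973,z)),proj('scene',(.531,.3023,z)))
print(proj('scene',(.531,.2973,.008)))
E
```

```text
0.031 [380.67573832 309.14767772] [380.63103444 308.38399546] [378.36547365 310.20839377] [382.65627598 311.05957535]
0.047 [381.84211202 302.26278215] [381.79444555 301.50434967] [379.50744633 303.31702246] [383.85259714 304.16110721]
[379.04647206 318.76494535]
```

```bash
python3 - <<'E'
from h import *
S=arm.grab_frame('scene');h=cv2.cvtColor(S,cv2.COLOR_BGR2HSV).astype(int)
for r in range(300,322,2):
    m=np.where((h[r,350:420,1]<60)&(h[r,350:420,2]>60))[0]+350
    print(r,m.min() if len(m) else 0,m.max() if len(m) else 0)
for z in(.0315,.0475):
  th=np.linspace(0,2*np.pi,200);P=np.array([proj('scene',(.531+.032*np.cos(t),.2973+.032*np.sin(t),z)) for t in th]);print(z,P.min(0),P.max(0))
E
```

```text
300 363 402
302 363 402
304 363 402
306 363 402
308 364 401
310 365 401
312 366 400
314 367 399
316 370 398
318 373 396
320 377 393
0.0315 [361.45112126 295.51565525] [400.29722016 323.40542137]
0.0475 [362.38209833 288.7245249 ] [401.71203869 316.42165762]
```

Request:
{"fn": "jog_arm", "kwargs": {
  "increments": [
    {"fingers":10,"travel":[0.07,-0.02,0],"angular":[0,0,0]},
    {"fingers":10,"travel":[0,0,0.15],"angular":[0,0,0]},
    {"fingers":10,"travel":[0,0,0.15],"angular":[0,0,0]},
    {"fingers":10,"travel":[0,0,0.1],"angular":[0,0,0]},
    {"fingers":10,"travel":[0,0,0],"angular":[0,0,0]}
  ]
}}

```text
time_s: 5.82
tcp_pos: [0.5333, 0.2984, 0.046]
tcp_rot: [3.121, 0.352, -0.001]
ft_force: [0.1, -0.7, 2.0]
grip_width: 0.0234
finger_force: 15.0
```

Request:
{"fn": "jog_arm", "kwargs": {
  "increments": [
    {"fingers":10,"travel":[-0.02,0.02,0.05],"angular":[0,0,0]},
    {"fingers":10,"travel":[0,0,0.06],"angular":[0,0,0]},
    {"fingers":10,"travel":[0,0,0.05],"angular":[0,0,0]},
    {"fingers":10,"travel":[0,0,0],"angular":[0,0,0]}
  ]
}}

```text
time_s: 6.15
tcp_pos: [0.5327, 0.2971, 0.0406]
tcp_rot: [3.121, 0.353, -0.002]
ft_force: [-2.4, -3.5, 7.1]
grip_width: 0.0237
finger_force: 15.0
```

Request:
{"fn": "jog_arm", "kwargs": {
  "increments": [
    {"fingers":10,"travel":[-0.05,0.04,0],"angular":[0,0,0]},
    {"fingers":10,"travel":[0,0,0],"angular":[0,0,0]},
    {"fingers":10,"travel":[0,0,0.04],"angular":[0,0,0]},
    {"fingers":10,"travel":[0,0,0],"angular":[0,0,0]}
  ]
}}

```text
time_s: 6.48
tcp_pos: [0.5324, 0.2962, 0.0391]
tcp_rot: [-3.121, -0.352, -0.003]
ft_force: [0.9, 0.5, 4.2]
grip_width: 0.0238
finger_force: 15.0
```

Request:
{"fn": "jog_arm", "kwargs": {
  "increments": [
    {"fingers":10,"travel":[0,0,0.03],"angular":[0,0,0]},
    {"fingers":10,"travel":[0,0,0.03],"angular":[0,0,0]},
    {"fingers":10,"travel":[0,0,0],"angular":[0,0,0]}
  ]
}}

```text
time_s: 6.73
tcp_pos: [0.5334, 0.2967, 0.0374]
tcp_rot: [-3.12, -0.352, -0.006]
ft_force: [3.0, 0.3, 7.0]
grip_width: 0.0236
finger_force: 15.0
```

```bash
python3 - <<'E'
from h import *
S=arm.grab_frame('scene');c=arm.camera_info('wrist');W=arm.grab_frame('wrist')
a=cv2.resize(S[265:345,340:420],(400,400));b=cv2.resize(W[180:320,190:350],(400,400));cv2.imwrite('pics/rest2.png',np.hstack([a,b]))
s=arm.read_state();print(s['tcp_pos'],s['ft_force'],s['wrist_torque'])
E
```

```text
[0.53344854 0.29671813 0.03742436] [3.64959584 1.56909513 6.12841814] [ 0.11762796 -0.45444036 -0.01660642]
```

View pics/rest2.png

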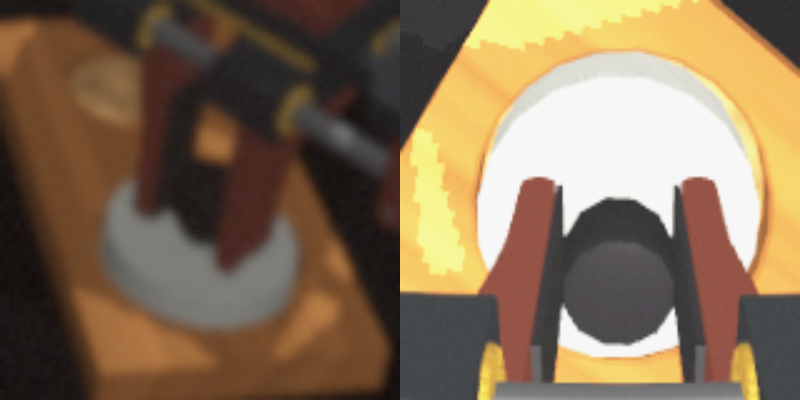

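The scene half shows the lid sunk in the recess, and the wrist half shows a recess rim around the lid disc at (620,200). It's seated, so I release and rise.

Request:
{"fn": "jog_arm", "kwargs": {
  "increments": [
    {"fingers":28,"travel":[0,0,0],"angular":[0,0,0]},
    {"fingers":36,"travel":[0,0,0],"angular":[0,0,0]},
    {"fingers":50,"travel":[0,0,0],"angular":[0,0,0]},
    {"fingers":60,"travel":[0,0,-0.2],"angular":[0,0,0]},
    {"fingers":60,"travel":[0,0,-0.5],"angular":[0,0,0]}
  ]
}}

```text
time_s: 7.25
tcp_pos: [0.5293, 0.2946, 0.0622]
tcp_rot: [3.12, 0.352, -0.009]
ft_force: [0.2, 0.0, -0.4]
grip_width: 0.0509
finger_force: 0.0
```

Request:
{"fn": "jog_arm", "kwargs": {
  "increments": [
    {"fingers":70,"travel":[0,0,-0.7],"angular":[0,0,0]},
    {"fingers":80,"travel":[0,0,-0.9],"angular":[0,0,0]},
    {"fingers":80,"travel":[0,0,-0.9],"angular":[0,0,0]},
    {"fingers":80,"travel":[0,0.6,-0.2],"angular":[0,0,0]},
    {"fingers":80,"travel":[-0.1,0.9,0],"angular":[0,0,0]}
  ]
}}

```text
time_s: 7.67
tcp_pos: [0.5432, 0.2388, 0.1766]
tcp_rot: [-3.118, -0.358, -0.012]
ft_force: [0.6, 0.3, -0.3]
grip_width: 0.0796
finger_force: 0.0
```

```bash
python3 - <<'E'
from h import *
c=arm.camera_info('wrist');np.save('pics/w4.npy',np.r_[c['rvec'],c['tvec']]);print(arm.read_state()['tcp_pos']);W=arm.grab_frame('wrist');cv2.imwrite('pics/w4.png',W)
S=arm.grab_frame('scene')
cc=camf('pics/w4.npy')
print('recess px',wpx((.531,.297,.024),cc),'tin',wpx((.5362,-.0028,.09),cc))
a=cv2.resize(S[180:345,280:420],(424,500));b=cv2.resize(W[60:310,130:320],(376,500));cv2.imwrite('pics/rest3.png',np.hstack([a,b]))
E
```

```text
[0.54319238 0.23883841 0.1765869 ]
recess px [216.77643256 196.35688481] tin [506.981287   273.62769366]
```

View pics/rest3.png

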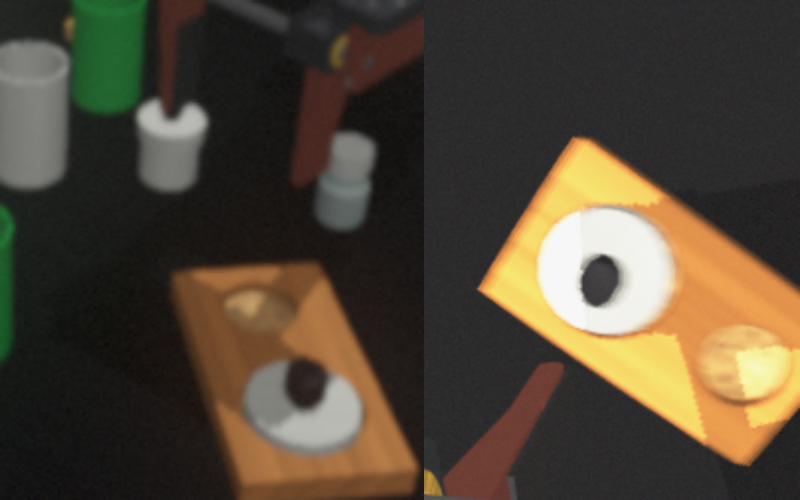

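The tin is open, and the lid lies knob-up in the large recess: crop (303,405) in the scene half, (607,270) in the wrist half. I'll check flatness by numbers.

```bash
python3 - <<'E'
from h import *
S=arm.grab_frame('scene');T=arm.grab_frame('top');cv2.imwrite('pics/top5.png',T);W=cv2.imread('pics/w4.png')
cc=camf('pics/w4.npy')
def m(I,sm=60,v=70):
    h=cv2.cvtColor(I,cv2.COLOR_BGR2HSV).astype(int);return (h[...,1]<sm)&(h[...,2]>v)
th=np.linspace(0,2*np.pi,100)
def exp(f,ctr):
    P=np.array([f((ctr[0]+.032*np.cos(t),ctr[1]+.032*np.sin(t),z)) for t in th for z in(.018,.024)],np.float32)
    return cv2.fitEllipse(cv2.convexHull(P))
for n,I,f,box in(('scene',S,lambda X:proj('scene',X),(355,290,405,340)),('wrist',W,lambda X:wpx(X,cc),(170,150,265,240)),('top',T,lambda X:proj('top',X),(150,215,190,255))):
    M=m(I);k=np.zeros_like(M);x0,y0,x1,y1=box;k[y0:y1,x0:x1]=1
    for c in cv2.findContours((M&k).astype(np.uint8),cv2.RETR_EXTERNAL,cv2.CHAIN_APPROX_NONE)[0]:
        if cv2.contourArea(c)>200:
            e=cv2.fitEllipse(cv2.convexHull(c));print(n,e)
            if n=='top':print(onz('top',e[0],.024))
    print(' exp',exp(f,(.531,.297)))
    # dark knob
    h=I.max(2)<70
    for c,a,_ in blobs(h&k,25):print('  knob',c,a)
    print('  exp knob',f((.531,.297,.039)))
# tin rim top view
M=m(T);k=np.zeros_like(M);k[205:255,265:315]=1
for c,a,_ in blobs(M&k,80):print('tin',c,a,onz('top',c,.09))
E
```

```text
scene ((379.5382080078125, 314.1722412109375), (29.313514709472656, 40.40694046020508), 107.11894226074219)
 exp ((380.01171875, 313.77587890625), (29.587255477905273, 40.08628845214844), 106.65227508544922)
  knob [380.4 306. ] [12.1 14.9]
  knob [401.9 294. ] [ 5.2 14.9]
  exp knob [381.13640683 305.61196969]
wrist ((220.9532470703125, 194.68421936035156), (63.93574905395508, 67.90019226074219), 104.42451477050781)
 exp ((217.6493377685547, 195.21600341796875), (63.257110595703125, 64.54846954345703), 133.858154296875)
  knob [180.9 230.9] [19.3 39.4]
  knob [218.2 199.7] [15.5 23.3]
  knob [258.2 154.2] [10.  20.6]
  knob [176.5 159.4] [15.4 34.6]
  exp knob [213.92871048 200.07527514]
top ((164.06520080566406, 234.05789184570312), (45.6152229309082, 53.911041259765625), 79.30116271972656)
[0.53465602 0.30488103 0.024     ]
 exp ((167.51925659179688, 235.5625457763672), (25.788969039916992, 26.56913948059082), 64.56181335449219)
  knob [184.7 217.7] [ 6.9 12.6]
  exp knob [165.43156968 235.24845185]
tin [288.7 230. ] [24.4 24.8] [ 0.53595344 -0.00249276  0.09      ]
```

Shape, angle and knob position match a flat seated lid to within about half a pixel. Next, the tin at (0.536, -0.0026).

Request:
{"fn": "jog_arm", "kwargs": {
  "increments": [
    {"fingers":76,"travel":[-0.24,0.9,0],"angular":[0,0,0]},
    {"fingers":76,"travel":[-0.24,0.95,0],"angular":[0,0,0]},
    {"fingers":76,"travel":[-0.24,0.95,0],"angular":[0,0,0]},
    {"fingers":76,"travel":[-0.24,0.95,0],"angular":[0,0,0]},
    {"fingers":76,"travel":[-0.24,0.95,0],"angular":[0,0,0]}
  ]
}}

```text
time_s: 8.28
tcp_pos: [0.5356, 0.0419, 0.1719]
tcp_rot: [-3.121, -0.355, 0.001]
ft_force: [0.7, 0.1, 0.7]
grip_width: 0.0759
finger_force: 0.0
```

Request:
{"fn": "jog_arm", "kwargs": {
  "increments": [
    {"fingers":76,"travel":[-0.2,0.7,0],"angular":[0,0,0]},
    {"fingers":76,"travel":[-0.1,0.3,0],"angular":[0,0,0]},
    {"fingers":76,"travel":[0,0,0],"angular":[0,0,0]}
  ]
}}

```text
time_s: 8.53
tcp_pos: [0.5331, -0.0006, 0.172]
tcp_rot: [-3.122, -0.348, 0.001]
ft_force: [0.2, 0.5, -0.8]
grip_width: 0.0758
finger_force: 0.0
```

Request:
{"fn": "jog_arm", "kwargs": {
  "increments": [
    {"fingers":76,"travel":[0.06,0.07,0.3],"angular":[0,0,0]},
    {"fingers":76,"travel":[0,0,0.4],"angular":[0,0,0]},
    {"fingers":76,"travel":[0,0,0.4],"angular":[0,0,0]},
    {"fingers":76,"travel":[0,0,0.3],"angular":[0,0,0]},
    {"fingers":76,"travel":[0,0,0],"angular":[0,0,0]}
  ]
}}

```text
time_s: 8.95
tcp_pos: [0.5346, 0.0001, 0.1133]
tcp_rot: [-3.121, -0.355, 0.008]
ft_force: [0.1, -0.7, 0.7]
grip_width: 0.076
finger_force: 0.0
```

Request:
{"fn": "jog_arm", "kwargs": {
  "increments": [
    {"fingers":76,"travel":[0.02,0.07,0.2],"angular":[0,0,0]},
    {"fingers":76,"travel":[0,0,0.3],"angular":[0,0,0]},
    {"fingers":76,"travel":[0,0,0.3],"angular":[0,0,0]},
    {"fingers":76,"travel":[0,0,0.3],"angular":[0,0,0]},
    {"fingers":76,"travel":[0,0,0.18],"angular":[0,0,0]}
  ]
}}

```text
time_s: 9.37
tcp_pos: [0.537, -0.004, 0.0634]
tcp_rot: [-3.122, -0.352, 0.002]
ft_force: [-0.7, -0.5, 0.1]
grip_width: 0.0763
finger_force: 0.0
```

Request:
{"fn": "jog_arm", "kwargs": {
  "increments": [
    {"fingers":70,"travel":[0,0,0],"angular":[0,0,0]},
    {"fingers":62,"travel":[0,0,0],"angular":[0,0,0]},
    {"fingers":52,"travel":[0,0,0],"angular":[0,0,0]},
    {"fingers":45,"travel":[0,0,0],"angular":[0,0,0]},
    {"fingers":45,"travel":[0,0,0],"angular":[0,0,0]}
  ],
  "grip_force": 20
}}

```text
time_s: 9.78
tcp_pos: [0.538, -0.0041, 0.0656]
tcp_rot: [3.122, 0.352, 0.001]
ft_force: [-0.0, 0.2, -1.5]
grip_width: 0.0549
finger_force: 19.9
```

Request:
{"fn": "jog_arm", "kwargs": {
  "increments": [
    {"fingers":45,"travel":[0,0,0],"angular":[0,0,0]},
    {"fingers":45,"travel":[0,0,-0.2],"angular":[0,0,0]},
    {"fingers":45,"travel":[0,0,-0.5],"angular":[0,0,0]},
    {"fingers":45,"travel":[0,0,-0.6],"angular":[0,0,0]},
    {"fingers":45,"travel":[0,0,-0.6],"angular":[0,0,0]}
  ]
}}

```text
time_s: 10.2
tcp_pos: [0.5371, -0.0041, 0.1421]
tcp_rot: [-3.122, -0.352, 0.002]
ft_force: [1.0, -0.6, -1.5]
grip_width: 0.0548
finger_force: 19.9
```

Request:
{"fn": "jog_arm", "kwargs": {
  "increments": [
    {"fingers":45,"travel":[0,0.3,-0.4],"angular":[0,0,0]},
    {"fingers":45,"travel":[-0.05,0.7,-0.1],"angular":[0,0,0]},
    {"fingers":45,"travel":[-0.07,0.9,0],"angular":[0,0,0]},
    {"fingers":45,"travel":[-0.08,0.95,0],"angular":[0,0,0]},
    {"fingers":45,"travel":[-0.08,0.95,0],"angular":[0,0,0]}
  ]
}}

```text
time_s: 10.62
tcp_pos: [0.5607, -0.156, 0.1622]
tcp_rot: [3.121, 0.354, 0.002]
ft_force: [-0.1, 0.3, -1.8]
grip_width: 0.0548
finger_force: 19.9
```

Request:
{"fn": "jog_arm", "kwargs": {
  "increments": [
    {"fingers":45,"travel":[-0.07,0.95,0],"angular":[0,0,0]},
    {"fingers":45,"travel":[-0.07,0.95,0],"angular":[0,0,0]},
    {"fingers":45,"travel":[-0.06,0.9,0.1],"angular":[0,0,0]},
    {"fingers":45,"travel":[-0.04,0.5,0.2],"angular":[0,0,0]},
    {"fingers":45,"travel":[0,0.1,0.1],"angular":[0,0,0]}
  ]
}}

```text
time_s: 11.03
tcp_pos: [0.5817, -0.2933, 0.1452]
tcp_rot: [3.121, 0.347, 0.002]
ft_force: [0.3, 0.1, -2.1]
grip_width: 0.0549
finger_force: 19.9
```

Request:
{"fn": "jog_arm", "kwargs": {
  "increments": [
    {"fingers":45,"travel":[0,0,0.1],"angular":[0,0,0]},
    {"fingers":45,"travel":[0,0,0],"angular":[0,0,0]}
  ]
}}

```text
time_s: 11.2
tcp_pos: [0.5806, -0.2884, 0.1402]
tcp_rot: [-3.12, -0.352, 0.003]
ft_force: [0.3, 0.1, -1.6]
grip_width: 0.0549
finger_force: 19.9
```

```bash
python3 - <<'E'
from h import *
P=[]
for i in range(4):
    I=arm.grab_frame('scene' if i else 'wrist');P.append(arm.read_state()['tcp_pos'])
    if i==0:W=I
print(np.round(P,4),np.mean(P,0))
cv2.imwrite('pics/w6.png',W);cv2.imwrite('pics/s6.png',I)
E
```

```text
[[ 0.5809 -0.288   0.1407]
 [ 0.5812 -0.2879  0.1411]
 [ 0.5815 -0.288   0.1414]
 [ 0.5817 -0.2881  0.1415]] [ 0.58133025 -0.28800404  0.14115123]
```

Request:
{"fn": "jog_arm", "kwargs": {
  "increments": [
    {"fingers":45,"travel":[-0.03,0.28,0.1],"angular":[0,0,0]},
    {"fingers":45,"travel":[0,0,0.2],"angular":[0,0,0]},
    {"fingers":45,"travel":[0,0,0.2],"angular":[0,0,0]},
    {"fingers":45,"travel":[0,0,0.1],"angular":[0,0,0]},
    {"fingers":45,"travel":[0,0,0],"angular":[0,0,0]}
  ]
}}

```text
time_s: 11.82
tcp_pos: [0.5818, -0.3, 0.1152]
tcp_rot: [-3.12, -0.352, 0.004]
ft_force: [-0.1, 0.4, -1.2]
grip_width: 0.0547
finger_force: 19.9
```

```bash
python3 - <<'E'
from h import *
S=arm.grab_frame('scene');T=arm.grab_frame('top');s=arm.read_state();print(s['tcp_pos'],s['ft_force'])
for n,X in(('scene',(.5826,-.2992,.04)),('top',(.5826,-.2992,.04))):print(proj(n,X))
a=cv2.resize(S[100:200,170:290],(400,333));b=cv2.resize(T[165:285,350:470],(400,400));o=np.zeros((400,800,3),np.uint8);o[:333,:400]=a;o[:,400:]=b;cv2.imwrite('pics/pan1.png',o)
h=cv2.cvtColor(S,cv2.COLOR_BGR2HSV).astype(int)
E
```

```text
[ 0.58261992 -0.30036795  0.11646001] [ 0.63383353 -0.05627301 -1.59247763]
[217.98937143 170.63584861]
[409.23802281 209.8518978 ]
```

View pics/pan1.png

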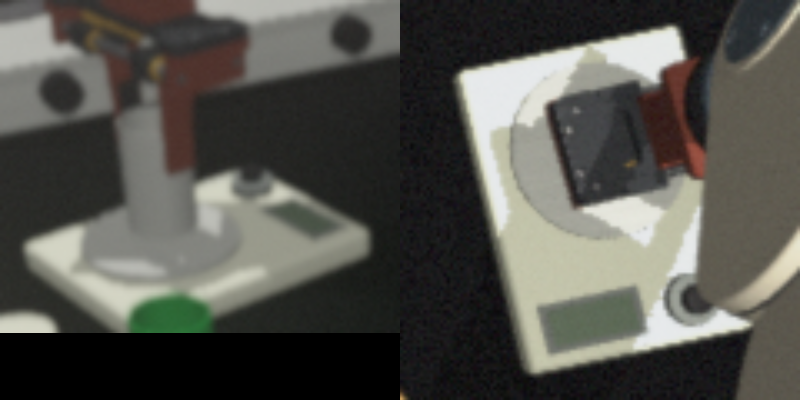

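Tin upright over the plate (base at crop x≈166, plate centre ≈162). Lowering gently.

Request:
{"fn": "jog_arm", "kwargs": {
  "increments": [
    {"fingers":45,"travel":[0,-0.02,0.08],"angular":[0,0,0]},
    {"fingers":45,"travel":[0,0,0.06],"angular":[0,0,0]},
    {"fingers":45,"travel":[0,0,0.04],"angular":[0,0,0]},
    {"fingers":45,"travel":[0,0,0.02],"angular":[0,0,0]},
    {"fingers":45,"travel":[0,0,0],"angular":[0,0,0]}
  ]
}}

```text
time_s: 12.33
tcp_pos: [0.5826, -0.2998, 0.1089]
tcp_rot: [-3.122, -0.352, 0.0]
ft_force: [0.1, 0.3, -1.7]
grip_width: 0.0545
finger_force: 19.9
```

Request:
{"fn": "jog_arm", "kwargs": {
  "increments": [
    {"fingers":45,"travel":[0,0,0.03],"angular":[0,0,0]},
    {"fingers":45,"travel":[0,0,0.03],"angular":[0,0,0]},
    {"fingers":45,"travel":[0,0,0],"angular":[0,0,0]}
  ]
}}

```text
time_s: 12.58
tcp_pos: [0.5826, -0.2998, 0.1065]
tcp_rot: [-3.122, -0.352, 0.0]
ft_force: [-0.1, -0.5, -2.0]
grip_width: 0.055
finger_force: 19.9
```

Request:
{"fn": "jog_arm", "kwargs": {
  "increments": [
    {"fingers":45,"travel":[0,0,0.03],"angular":[0,0,0]},
    {"fingers":45,"travel":[0,0,0],"angular":[0,0,0]}
  ]
}}

```text
time_s: 12.75
tcp_pos: [0.5829, -0.2999, 0.1056]
tcp_rot: [3.122, 0.352, 0.0]
ft_force: [-0.1, -0.6, -1.4]
grip_width: 0.0549
finger_force: 19.9
```

Request:
{"fn": "jog_arm", "kwargs": {
  "increments": [
    {"fingers":45,"travel":[0,0,0.02],"angular":[0,0,0]},
    {"fingers":45,"travel":[0,0,0],"angular":[0,0,0]}
  ]
}}

```text
time_s: 12.92
tcp_pos: [0.583, -0.2998, 0.1054]
tcp_rot: [3.122, 0.352, 0.001]
ft_force: [-2.0, 0.8, 4.7]
grip_width: 0.0549
finger_force: 19.9
```

Contact at 0.105, as expected. Releasing.

Request:
{"fn": "jog_arm", "kwargs": {
  "increments": [
    {"fingers":57,"travel":[0,0,0],"angular":[0,0,0]},
    {"fingers":62,"travel":[0,0,0],"angular":[0,0,0]},
    {"fingers":70,"travel":[0,0,0],"angular":[0,0,0]},
    {"fingers":76,"travel":[0,0,0],"angular":[0,0,0]},
    {"fingers":76,"travel":[0,0,0],"angular":[0,0,0]}
  ]
}}

```text
time_s: 13.33
tcp_pos: [0.5827, -0.2999, 0.1046]
tcp_rot: [3.122, 0.352, -0.0]
ft_force: [-0.2, 0.6, -0.4]
grip_width: 0.0755
finger_force: 0.0
```

Request:
{"fn": "jog_arm", "kwargs": {
  "increments": [
    {"fingers":76,"travel":[0,0,-0.2],"angular":[0,0,0]},
    {"fingers":76,"travel":[0,0,-0.4],"angular":[0,0,0]},
    {"fingers":76,"travel":[0,0,-0.6],"angular":[0,0,0]},
    {"fingers":76,"travel":[0,0,-0.6],"angular":[0,0,0]},
    {"fingers":76,"travel":[0,0,-0.4],"angular":[0,0,0]}
  ]
}}

```text
time_s: 13.75
tcp_pos: [0.5835, -0.3002, 0.1955]
tcp_rot: [3.12, 0.352, 0.003]
ft_force: [-0.5, 0.5, 0.2]
grip_width: 0.0757
finger_force: 0.0
```

Request:
{"fn": "jog_arm", "kwargs": {
  "increments": [
    {"fingers":60,"travel":[-0.6,0.2,0],"angular":[0,0,0]},
    {"fingers":40,"travel":[-0.9,0.3,0],"angular":[0,0,0]},
    {"fingers":20,"travel":[-0.9,0.3,0],"angular":[0,0,0]},
    {"fingers":0,"travel":[-0.7,0.2,0],"angular":[0,0,0]},
    {"fingers":0,"travel":[-0.3,0,0],"angular":[0,0,0]}
  ]
}}

```text
time_s: 14.17
tcp_pos: [0.4563, -0.3708, 0.1933]
tcp_rot: [3.122, 0.349, -0.001]
ft_force: [0.2, -0.2, -0.7]
grip_width: 0.0461
finger_force: 0.0
```

Request:
{"fn": "jog_arm", "kwargs": {
  "increments": [
    {"fingers":0,"travel":[0,0,0],"angular":[0,0,0]},
    {"fingers":0,"travel":[0,0,0],"angular":[0,0,0]},
    {"fingers":0,"travel":[0,0,0],"angular":[0,0,0]},
    {"fingers":0,"travel":[0,0,0],"angular":[0,0,0]}
  ]
}}

```text
time_s: 14.5
tcp_pos: [0.4605, -0.3686, 0.1928]
tcp_rot: [3.121, 0.355, 0.001]
ft_force: [0.3, -0.1, 0.3]
grip_width: 0.0195
finger_force: 0.0
```

```bash
python3 - <<'E'
from h import *
c=arm.camera_info('wrist');np.save('pics/w7.npy',np.r_[c['rvec'],c['tvec']]);W=arm.grab_frame('wrist');print(arm.read_state()['tcp_pos'])
cv2.imwrite('pics/w7.png',W);cc=camf('pics/w7.npy')
print('pred',wpx((.4745,-.3655,.034),cc),wpx((.5826,-.2992,.13),cc))
h=cv2.cvtColor(cv2.GaussianBlur(W,(3,3),0),cv2.COLOR_BGR2HSV).astype(int)
p=np.int32(wpx((.4745,-.3655,.034),cc));k=np.zeros(W.shape[:2],bool);k[p[1]-22:p[1]+22,p[0]-22:p[0]+22]=1
for c,a,_ in blobs((h[...,2]<90)&k,40):print(c,a,[np.round(onz('wrist',c,z,cc),4) for z in(.034,.04)],tri(ray('top',(438.6,254.3)),ray('wrist',c,cc)))
T=arm.grab_frame('top');cv2.imwrite('pics/top7.png',T)
E
```

```text
[ 0.46038222 -0.36852807  0.19270666]
pred [276.96103581 180.64811924] [216.23242343  33.70238371]
[273.  183.2] [23.5 23.9] [array([ 0.4711, -0.3623,  0.034 ]), array([ 0.4724, -0.3621,  0.04  ])] (array([ 0.47361422, -0.36182155,  0.04567051]), np.float64(0.0001316472806089491))
```

View pics/w7.png

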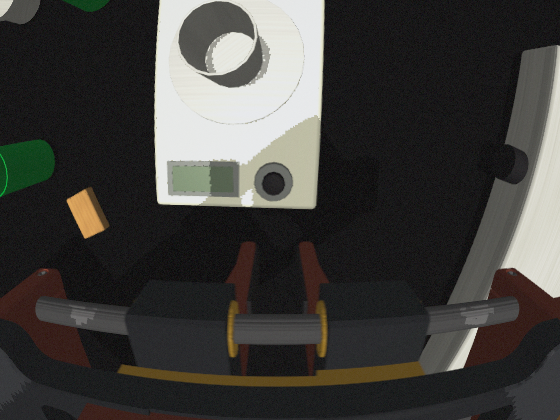

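Picture: the tin stands upright on the plate (base about (235,55), plate centre (236,58)). The black tare button is at (273,183) inside a grey collar, and triangulates twice to (0.4735, -0.362, 0.045). The fingers keep closing; next I move above the button and down.

Request:
{"fn": "jog_arm", "kwargs": {
  "increments": [
    {"fingers":0,"travel":[0.2,-0.05,0],"angular":[0,0,0]},
    {"fingers":0,"travel":[0.15,-0.03,0.3],"angular":[0,0,0]},
    {"fingers":0,"travel":[0,0,0.5],"angular":[0,0,0]},
    {"fingers":0,"travel":[0,0,0.6],"angular":[0,0,0]},
    {"fingers":0,"travel":[0,0,0.5],"angular":[0,0,0]}
  ]
}}

```text
time_s: 15.02
tcp_pos: [0.4726, -0.362, 0.1147]
tcp_rot: [-3.121, -0.354, 0.0]
ft_force: [0.6, -0.1, 1.1]
grip_width: 0.0009
finger_force: 0.0
```

Request:
{"fn": "jog_arm", "kwargs": {
  "increments": [
    {"fingers":0,"travel":[0,0,0.4],"angular":[0,0,0]},
    {"fingers":0,"travel":[0,0,0.2],"angular":[0,0,0]},
    {"fingers":0,"travel":[0,0,0],"angular":[0,0,0]},
    {"fingers":0,"travel":[0,0,0],"angular":[0,0,0]}
  ]
}}

```text
time_s: 15.35
tcp_pos: [0.4723, -0.3626, 0.0922]
tcp_rot: [-3.121, -0.353, 0.001]
ft_force: [-0.4, -0.4, -0.2]
grip_width: 0.0003
finger_force: 0.0
```

Request:
{"fn": "jog_arm", "kwargs": {
  "increments": [
    {"fingers":0,"travel":[0.03,0,0.3],"angular":[0,0,0]},
    {"fingers":0,"travel":[0,0,0.3],"angular":[0,0,0]},
    {"fingers":0,"travel":[0,0,0.2],"angular":[0,0,0]},
    {"fingers":0,"travel":[0,0,0.05],"angular":[0,0,0]},
    {"fingers":0,"travel":[0,0,0],"angular":[0,0,0]}
  ]
}}

```text
time_s: 15.77
tcp_pos: [0.4727, -0.3622, 0.0578]
tcp_rot: [-3.121, -0.352, 0.002]
ft_force: [-0.1, 0.2, 2.4]
grip_width: 0.0007
finger_force: 0.6
```

Request:
{"fn": "jog_arm", "kwargs": {
  "increments": [
    {"fingers":0,"travel":[0,0,0.06],"angular":[0,0,0]},
    {"fingers":0,"travel":[0,0,0.06],"angular":[0,0,0]},
    {"fingers":0,"travel":[0,0,0],"angular":[0,0,0]}
  ]
}}

```text
time_s: 16.02
tcp_pos: [0.4732, -0.3627, 0.0539]
tcp_rot: [3.122, 0.352, 0.0]
ft_force: [-1.1, 1.9, 3.6]
grip_width: 0.0002
finger_force: 1.5
```

Request:
{"fn": "jog_arm", "kwargs": {
  "increments": [
    {"fingers":0,"travel":[0,0,0.04],"angular":[0,0,0]},
    {"fingers":0,"travel":[0,0,0.04],"angular":[0,0,0]},
    {"fingers":0,"travel":[0,0,0],"angular":[0,0,0]}
  ]
}}

```text
time_s: 16.27
tcp_pos: [0.4733, -0.3627, 0.0521]
tcp_rot: [3.122, 0.352, 0.0]
ft_force: [-4.5, 2.7, 14.7]
grip_width: 0.0007
finger_force: 7.4
```

Request:
{"fn": "jog_arm", "kwargs": {
  "increments": [
    {"fingers":0,"travel":[0,0,0.03],"angular":[0,0,0]},
    {"fingers":0,"travel":[0,0,0],"angular":[0,0,0]},
    {"fingers":0,"travel":[0,0,0],"angular":[0,0,0]}
  ]
}}

```text
time_s: 16.52
tcp_pos: [0.4733, -0.3628, 0.0519]
tcp_rot: [3.121, 0.352, 0.001]
ft_force: [-6.9, 5.7, 24.1]
grip_width: 0.0006
finger_force: 12.3
```

```bash
python3 - <<'E'
from h import *
s=arm.read_state();print(s['tcp_pos'],s['ft_force'])
# tare estimates with tight black mask, from static view w7 + top; collar too
W=cv2.imread('pics/w7.png');cc=camf('pics/w7.npy');g=cv2.GaussianBlur(W,(3,3),0).max(2)
print(g[183,245:302:2].tolist());print(g[155:212:2,273].tolist())
T=cv2.imread('pics/top0.png').max(2);print(T[254,426:452].tolist());print(T[242:268,438].tolist())
E
```

```text
[ 0.47330823 -0.36276101  0.0519253 ] [-6.89443423  5.73376437 24.13070331]
[188, 188, 188, 188, 163, 109, 106, 107, 82, 36, 37, 37, 37, 38, 41, 41, 42, 41, 39, 38, 89, 109, 109, 110, 165, 190, 189, 190, 190]
[190, 189, 189, 163, 89, 108, 110, 110, 80, 27, 41, 42, 39, 40, 41, 40, 37, 38, 36, 35, 71, 106, 109, 159, 189, 178, 124, 24, 21]
[235, 233, 208, 115, 99, 154, 162, 155, 81, 32, 60, 61, 63, 60, 54, 54, 52, 62, 127, 164, 225, 234, 234, 233, 233, 233]
[233, 233, 234, 233, 229, 162, 152, 151, 84, 46, 58, 55, 63, 62, 60, 58, 59, 124, 156, 160, 165, 229, 234, 232, 207, 95]
```

Hard stop at 0.0519 with 24 N. I release in small steps to see where the contact ends.

Request:
{"fn": "jog_arm", "kwargs": {
  "increments": [
    {"fingers":0,"travel":[0,0,-0.1],"angular":[0,0,0]},
    {"fingers":0,"travel":[0,0,-0.06],"angular":[0,0,0]},
    {"fingers":0,"travel":[0,0,0],"angular":[0,0,0]},
    {"fingers":0,"travel":[0,0,0],"angular":[0,0,0]}
  ]
}}

```text
time_s: 16.85
tcp_pos: [0.4735, -0.3629, 0.056]
tcp_rot: [3.121, 0.352, 0.001]
ft_force: [-0.3, 0.4, 2.3]
grip_width: 0.0002
finger_force: 1.1
```

Request:
{"fn": "jog_arm", "kwargs": {
  "increments": [
    {"fingers":0,"travel":[0,0,-0.05],"angular":[0,0,0]},
    {"fingers":0,"travel":[0,0,0],"angular":[0,0,0]},
    {"fingers":0,"travel":[0,0,0],"angular":[0,0,0]}
  ]
}}

```text
time_s: 17.1
tcp_pos: [0.4734, -0.3629, 0.0578]
tcp_rot: [3.121, 0.352, 0.001]
ft_force: [0.4, -0.0, 2.6]
grip_width: -0.0002
finger_force: 0.6
```

Request:
{"fn": "jog_arm", "kwargs": {
  "increments": [
    {"fingers":0,"travel":[0,0,-0.05],"angular":[0,0,0]},
    {"fingers":0,"travel":[0,0,0],"angular":[0,0,0]},
    {"fingers":0,"travel":[0,0,0],"angular":[0,0,0]}
  ]
}}

```text
time_s: 17.35
tcp_pos: [0.473, -0.3625, 0.0597]
tcp_rot: [-3.121, -0.352, 0.0]
ft_force: [0.3, -0.3, 0.0]
grip_width: 0.0003
finger_force: 0.0
```

The contact runs from about 0.058 to 0.052, the full 6 mm with a roughly 4 N spring, so the press bottomed out. Retreating straight up.

Request:
{"fn": "jog_arm", "kwargs": {
  "increments": [
    {"fingers":0,"travel":[0,0,-0.4],"angular":[0,0,0]},
    {"fingers":0,"travel":[0,0,-0.8],"angular":[0,0,0]},
    {"fingers":0,"travel":[0,0,-0.9],"angular":[0,0,0]},
    {"fingers":0,"travel":[0,0,-0.9],"angular":[0,0,0]},
    {"fingers":0,"travel":[0,0,-0.5],"angular":[0,0,0]}
  ]
}}

```text
time_s: 17.77
tcp_pos: [0.4741, -0.3634, 0.2036]
tcp_rot: [3.119, 0.352, 0.004]
ft_force: [0.5, -0.9, 0.2]
grip_width: 0.0005
finger_force: 0.0
```

Request:
{"fn": "jog_arm", "kwargs": {
  "increments": [
    {"fingers":0,"travel":[-0.7,0.5,0],"angular":[0,0,0]},
    {"fingers":0,"travel":[-0.7,0.5,0],"angular":[0,0,0]},
    {"fingers":0,"travel":[-0.4,0.3,0],"angular":[0,0,0]},
    {"fingers":0,"travel":[0,0,0],"angular":[0,0,0]},
    {"fingers":0,"travel":[0,0,0],"angular":[0,0,0]}
  ]
}}

```text
time_s: 18.18
tcp_pos: [0.4139, -0.4297, 0.1997]
tcp_rot: [-3.122, -0.349, 0.0]
ft_force: [0.7, 0.1, -0.9]
grip_width: -0.0
finger_force: 0.0
```

```bash
python3 - <<'E'
from h import *
S=arm.grab_frame('scene');T=arm.grab_frame('top');S0=cv2.imread('pics/scene0.png');T0=cv2.imread('pics/top0.png')
print(arm.read_state()['tcp_pos'])
for n,I,J,in(('scene',S,S0),('top',T,T0)):
    d=cv2.GaussianBlur(cv2.absdiff(I,J),(5,5),0).max(2)>60
    for c in cv2.findContours(d.astype(np.uint8),cv2.RETR_EXTERNAL,cv2.CHAIN_APPROX_SIMPLE)[0]:
        if cv2.contourArea(c)>25:print(n,'changed',cv2.boundingRect(c))
c=arm.camera_info('wrist');np.save('pics/w8.npy',np.r_[c['rvec'],c['tvec']]);
for k,X in(('rim',(.5826,-.2992,.13)),('base',(.5826,-.2992,.04))):
    print(k,'scene',proj('scene',X),'top',proj('top',X))
h=cv2.cvtColor(S,cv2.COLOR_BGR2HSV).astype(int)
for r in range(130,176,5):print(r,h[r,190:250:3,2].tolist())
E
```

```text
[ 0.41484946 -0.42871361  0.19959541]
scene changed (361, 299, 39, 28)
scene changed (274, 192, 31, 50)
scene changed (209, 163, 7, 9)
scene changed (220, 157, 8, 15)
scene changed (206, 136, 21, 23)
scene changed (507, 99, 11, 8)
scene changed (422, 73, 26, 32)
scene changed (246, 73, 10, 7)
scene changed (471, 52, 50, 49)
scene changed (449, 48, 24, 48)
scene changed (223, 25, 54, 35)
scene changed (315, 20, 12, 16)
scene changed (247, 16, 15, 4)
scene changed (492, 0, 8, 17)
scene changed (409, 0, 27, 10)
scene changed (278, 0, 31, 54)
top changed (247, 413, 15, 7)
top changed (304, 412, 17, 8)
top changed (548, 276, 10, 36)
top changed (155, 223, 27, 25)
top changed (275, 216, 29, 29)
top changed (398, 195, 38, 27)
rim scene [215.15555858 139.42485824] top [423.18215819 205.59205398]
base scene [217.98937143 170.63584861] top [409.23802281 209.8518978 ]
130 [52, 60, 123, 129, 128, 126, 124, 119, 108, 94, 75, 64, 56, 49, 49, 49, 46, 49, 49, 50]
135 [88, 91, 76, 63, 56, 50, 59, 83, 104, 118, 109, 81, 55, 49, 49, 50, 50, 49, 48, 47]
140 [46, 48, 48, 50, 51, 98, 113, 121, 129, 131, 131, 125, 123, 49, 50, 48, 47, 50, 47, 48]
145 [47, 48, 48, 47, 48, 74, 119, 130, 135, 139, 128, 123, 102, 50, 45, 47, 46, 45, 47, 45]
150 [49, 48, 48, 47, 48, 59, 116, 126, 130, 131, 130, 123, 109, 53, 47, 47, 59, 72, 55, 55]
155 [47, 45, 45, 49, 50, 54, 113, 124, 129, 133, 130, 124, 114, 154, 198, 209, 195, 120, 104, 110]
160 [44, 47, 48, 49, 50, 57, 105, 123, 127, 131, 131, 125, 115, 194, 210, 212, 211, 198, 182, 193]
165 [47, 52, 88, 136, 184, 189, 146, 123, 128, 131, 131, 126, 115, 165, 190, 192, 194, 210, 212, 212]
170 [205, 209, 190, 190, 189, 187, 133, 121, 127, 128, 130, 126, 118, 162, 188, 188, 190, 191, 212, 213]
175 [212, 200, 187, 189, 189, 188, 188, 180, 165, 156, 165, 176, 184, 188, 188, 188, 173, 171, 212, 212]
```

Only the lid, the tin and the arm have changed, and the tin is centred (column about 217, expected 218). Handing in.

```bash
python3 -c "
from rig import arm
print(arm.close_job())"
```

```text
the job is handed in; nothing more can be done
None
```

The job is handed in: the lid is seated flat, knob up, in the large recess; the open tin stands upright on the middle of the scale plate; the tare button was then pressed fully down and released; and nothing else on the counter moved.

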